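# Gauge a lantern sleeve and hold the right box open

## Task

Slide the brass sleeve from the square pad onto the gauge pin as far as it will go by itself and leave it there: if it goes right down to the foot it passes, if it stops on the step it fails. Then hold open the lid of the box it belongs in, the lattice-lid box for a pass or the plain-lid box for a fail, at about 45 degrees so that I can put it away; the lid falls shut by itself, so finish while still holding it with the gripper. Keep the other lid shut, and leave the other sleeve and everything else on the bench where it is.

Things in the scene. Friction and masses are not known exactly. Their poses are not given: they have to be found in the camera images.
- sleeve_a_center (a point): Brass sleeve standing upright: outside 32 mm diameter, 48 mm tall, 0.12 kg, bore right through. Both sleeves look alike outside; one is bored 18.6 mm and slides down the whole gauge pin, the other 12.6 mm and stops on the pin's step. Which is which must be found by gauging. This point is its centre, half-way up; z along its bore.
- sleeve_b_center (a point): Brass sleeve standing upright: outside 32 mm diameter, 48 mm tall, 0.12 kg, bore right through. Both sleeves look alike outside; one is bored 18.6 mm and slides down the whole gauge pin, the other 12.6 mm and stops on the pin's step. Which is which must be found by gauging. This point is its centre, half-way up; z along its bore.
- square_pad_top (a point): Centre of the top of the square cork pad, 64 x 64 mm, 5 mm thick, fixed. The sleeve to be tested stands on it.
- round_pad_top (a point): Centre of the top of the round cork pad, 68 mm diameter, 5 mm thick, fixed. The other sleeve waits on it.
- gauge_foot (a point): Stepped steel gauge pin, upright, fixed. Point on its axis at the top of its 70 x 70 x 12 mm foot (12 mm above the table). Up from there the pin is 15 mm in diameter for 30 mm, then 9 mm for another 30 mm, the last 5 mm tapered: tip 60 mm above this point. A wide sleeve rests on the foot (its centre 24 mm above this point), a tight one on the step (centre 54 mm above).
- lattice_lid (a joint): Hinge angle of the lattice (open grid of wooden bars) lid in rad: 0 shut, growing as it opens upward, stop at 1.3 (45 degrees = 0.785). 0.3 kg, falls shut when let go from any angle.
- lattice_lid_grip (a point): Point on the wooden tongue that sticks out of the lattice (open grid of wooden bars) lid's front edge and moves with the lid: 40 mm out from the box front, mid-thickness, 77.5 mm up when shut. Tongue 16 mm wide, 14 thick, ends 20 mm beyond; flat upright sides, can be pinched across its width from above and turns between fingertips as the lid rises. -x outward, y across (along hinge), z out of lid top.
- lattice_lid_hinge (a point): On the hinge line of the lattice (open grid of wooden bars) lid, at the far side of its box, level with the tongue's mid-thickness when shut, 180 mm from the grip point. The hinge line is level and runs along this point's y axis; does not move as the lid opens.
- lattice_box: Fixed light-wood box with the lattice (open grid of wooden bars) lid, for sleeves that pass. 140 mm front to back, 150 mm wide, 70 mm high (80 mm with the 10 mm lid). Origin: centre of its underside; -x is its front (robot side), z up.
- plain_lid (a joint): Hinge angle of the plain (solid board) lid in rad: 0 shut, growing as it opens upward, stop at 1.3 (45 degrees = 0.785). 0.3 kg, falls shut when let go from any angle.
- plain_lid_grip (a point): Point on the wooden tongue that sticks out of the plain (solid board) lid's front edge and moves with the lid: 40 mm out from the box front, mid-thickness, 77.5 mm up when shut. Tongue 16 mm wide, 14 thick, ends 20 mm beyond; flat upright sides, can be pinched across its width from above and turns between fingertips as the lid rises. -x outward, y across (along hinge), z out of lid top.
- plain_lid_hinge (a point): On the hinge line of the plain (solid board) lid, at the far side of its box, level with the tongue's mid-thickness when shut, 180 mm from the grip point. The hinge line is level and runs along this point's y axis; does not move as the lid opens.
- plain_box: Fixed light-wood box with the plain (solid board) lid, for sleeves that fail. 140 mm front to back, 150 mm wide, 70 mm high (80 mm with the 10 mm lid). Origin: centre of its underside; -x is its front (robot side), z up.
- mallet: Mallet with white head 85 mm long and wooden handle, lying. Bystander, to be left alone; origin on its underside.
- glue_bottle: Amber bottle, 130 mm tall, standing. Bystander, to be left alone; origin on its underside.
- oil_jar: Clear jar with white cap, 75 mm tall, standing. Bystander, to be left alone; origin on its underside.
- lattice_panel: Flat wooden lattice, 120 x 160 x 12 mm, lying. Bystander, to be left alone; origin on its underside.
- offcut: Wooden offcut, 110 x 32 x 30 mm, lying between the boxes. Bystander, to be left alone; origin on its underside.
- glue_brush: Brush, lying. Bystander, to be left alone; origin on its underside.
- screwdriver: Screwdriver, lying. Bystander, to be left alone; origin on its underside.
Not all that is in view belongs to the job. Leave any red look-alike of the part that bears round_pad_top alone.

How it is judged (in metres and radians):
On the way, in this order (a step that is already met when the one before it is completed fails the run):
1. The sleeve from the square pad sits on the gauge pin as far as it goes, released, both lids shut (((z of sleeve_a_center in the frame of gauge_foot between 0.019 and 0.029 m and horizontal distance between sleeve_a_center and gauge_foot below 0.005 m and angle between each of sleeve_a_center, sleeve_b_center's own z axis and vertical below 0.15 rad and contact force between sleeve_a and the arm below 0.1 N and contact force between sleeve_a and the fingers below 0.1 N and horizontal distance between sleeve_b_center and round_pad_top below 0.02 m and height (world z) of sleeve_b_center below 0.034 m) or (z of sleeve_b_center in the frame of gauge_foot between 0.049 and 0.059 m and horizontal distance between sleeve_b_center and gauge_foot below 0.005 m and angle between each of sleeve_b_center, sleeve_a_center's own z axis and vertical below 0.15 rad and contact force between sleeve_b and the arm below 0.1 N and contact force between sleeve_b and the fingers below 0.1 N and horizontal distance between sleeve_a_center and round_pad_top below 0.02 m and height (world z) of sleeve_a_center below 0.034 m)) and value of joint each of lattice_lid, plain_lid below 0.05 rad), for 0.2 s.
2. The gripper holds the lid of the right box at 45 degrees (((z of sleeve_a_center in the frame of gauge_foot between 0.019 and 0.029 m and horizontal distance between sleeve_a_center and gauge_foot below 0.005 m and angle between each of sleeve_a_center, sleeve_b_center's own z axis and vertical below 0.15 rad and contact force between sleeve_a and the arm below 0.1 N and contact force between sleeve_a and the fingers below 0.1 N and horizontal distance between sleeve_b_center and round_pad_top below 0.02 m and height (world z) of sleeve_b_center below 0.034 m and value of joint lattice_lid between 0.665 and 0.905 rad and contact force between lattice_lid and the fingers above 0.5 N and value of joint plain_lid below 0.05 rad) or (z of sleeve_b_center in the frame of gauge_foot between 0.049 and 0.059 m and horizontal distance between sleeve_b_center and gauge_foot below 0.005 m and angle between each of sleeve_b_center, sleeve_a_center's own z axis and vertical below 0.15 rad and contact force between sleeve_b and the arm below 0.1 N and contact force between sleeve_b and the fingers below 0.1 N and horizontal distance between sleeve_a_center and round_pad_top below 0.02 m and height (world z) of sleeve_a_center below 0.034 m and value of joint plain_lid between 0.665 and 0.905 rad and contact force between plain_lid and the fingers above 0.5 N and value of joint lattice_lid below 0.05 rad))), for 0.3 s.
At the end, for the whole second after the job is handed in: Tested sleeve upright on the pin (within 5 mm), untouched, on foot if wide or step if tight; other sleeve on the round pad; fingers hold the lattice lid (pass) or plain lid (fail) still at 0.785 +- 0.12 rad, other lid shut (under 0.05); no bystander moved 30 mm (((z of sleeve_a_center in the frame of gauge_foot between 0.019 and 0.029 m and horizontal distance between sleeve_a_center and gauge_foot below 0.005 m and angle between each of sleeve_a_center, sleeve_b_center's own z axis and vertical below 0.15 rad and contact force between sleeve_a and the arm below 0.1 N and contact force between sleeve_a and the fingers below 0.1 N and horizontal distance between sleeve_b_center and round_pad_top below 0.02 m and height (world z) of sleeve_b_center below 0.034 m and value of joint lattice_lid between 0.665 and 0.905 rad and contact force between lattice_lid and the fingers above 0.5 N and value of joint plain_lid below 0.05 rad) or (z of sleeve_b_center in the frame of gauge_foot between 0.049 and 0.059 m and horizontal distance between sleeve_b_center and gauge_foot below 0.005 m and angle between each of sleeve_b_center, sleeve_a_center's own z axis and vertical below 0.15 rad and contact force between sleeve_b and the arm below 0.1 N and contact force between sleeve_b and the fingers below 0.1 N and horizontal distance between sleeve_a_center and round_pad_top below 0.02 m and height (world z) of sleeve_a_center below 0.034 m and value of joint plain_lid between 0.665 and 0.905 rad and contact force between plain_lid and the fingers above 0.5 N and value of joint lattice_lid below 0.05 rad)) and velocity of joint lattice_lid between -0.1 and 0.1 rad/s and velocity of joint plain_lid between -0.1 and 0.1 rad/s and distance of each of mallet, glue_bottle, oil_jar, lattice_panel, offcut, glue_brush, screwdriver from where it was at the start of the episode below 0.03 m); the arm keeps its last pose, push and grip.
It fails at once if a bystander is pushed away or knocked over (distance of any of mallet, glue_bottle, oil_jar, lattice_panel, offcut, glue_brush, screwdriver from where it was at the start of the episode above 0.03 m).
It fails at once if the lid of the wrong box is opened ((value of joint plain_lid above 0.2 rad and horizontal distance between sleeve_b_center and round_pad_top below 0.02 m) or (value of joint lattice_lid above 0.2 rad and horizontal distance between sleeve_a_center and round_pad_top below 0.02 m)).
It also fails if it takes over 54 s, if anything falls off the work surface, if the arm or the gripper's body presses on something with over 40 N, if the wrist force passes 120 N, or if a joint passes its speed limit or range.

## Robot

A 6-joint arm with a two-finger parallel gripper is mounted at the origin on the work surface. World frame = base frame: x ahead of the robot, y to its left, z up, the work surface at z = 0. Lengths are in mm, angles in rad, forces in N, time in s.
With the tool pointing down it reaches from about 400 to 825 mm from the base axis. Payload 7 kg.
Tool frame: the origin (TCP) lies at the very end of the fingers, on their centre line; the grasp point (between the pads) lies 19 mm behind it; z points along the fingers, y is the direction in which the jaws open and shut (so a half turn about z gives the same grasp; the last joint's range is limited). The gripper opens to 88 mm and grips with 3 to 60 N. Pads are 19 mm wide; open, the fingers measure 130 mm over their backs; the gripper's body (78 mm by 193 mm) begins 47 mm behind the grasp point.
Start: joints at [-0.89, 0.359, 0.012, 0, -1.224, -0.288], TCP at [258.346, -623.58, 226.561] pointing down, gripper open.
Joint ranges: [-3.07, 3.07], [-1.43, 2.12], [-1.02, 1.25], [-3.03, 1.67], [-3.05, -0], [-3.03, 3.03]. Speed limits (rad/s): [2.39, 2.39, 3.01, 3.14, 3.14, 3.14].

## Interface

Orientations are given as a unit quaternion [x, y, z, w].
In Python, from plant import bot gives the robot as it stands. Calls block until the motion is done:
- bot.move_ptp(position, orientation): joint-space move of the TCP to a pose.
- bot.line_to(position, velocity=150, ori=None): straight line of the TCP; ori=None keeps the orientation; velocity is the mean speed in mm/s.
- bot.move_joints(angles): joint-space move.
- bot.move_gripper(opening, force=None): finger opening in mm; force is the grip in N (None keeps the last); returns when the fingers have stopped.
- bot.pause(seconds).
- bot.solve_ik(position, orientation): joint angles nearest the present ones, or None.
- bot.read_state(): the state.
- bot.camera(name): name is "scene" or "top" or "wrist"; returns the picture (400x640x3 uint8, red, green, blue); there is no depth.
- bot.get_calibration(name): a dict with "fx", "fy", "cx", "cy" (pixels), "view" (4x4, takes a point from world to camera coordinates); the wrist camera has in their place "T_tool_cam" (4x4, takes a point from camera to tool coordinates, whose origin is the TCP and whose axes are the flange's). Camera axes: x right, y up, looking along -z (the intrinsics and any distortion apply to the point x, -y, -z); pixel columns grow to the right and rows downward; lengths in mm; the calibration is good to about 2 mm. A picture is of the moment at which its call begins: read the wrist's pose just before it. get_calibration takes no time and is no camera call.
A pose or a line that the arm cannot do raises bot.Unreachable and nothing moves.
- bot.close_job(): hands the job in, once; it reports no verdict.
The state is a dict: "t": time; "joint_pos": joint angles; "qvel": joint speeds; "tau": joint torques, N m; "tcp_pos": TCP position; "eef_rot": TCP orientation; "contact_force": force on the tool from outside, world axes, zero at the start; "moment": the same for the moment, N m; "width": finger opening in mm.
Only numpy, scipy, OpenCV 4.12 (cv2) and the standard library are available. Lean on these libraries where they do the work, as an engineer would, in place of code of your own. Each camera call takes 0.05 s, during which the arm holds its last target. There are 200 camera calls.

## Working session

There is one attempt and no reset: what is moved stays moved. The work goes in short steps, each a Python script; the robot and the scene stay as the last script left them, time stands still between calls to the robot, and variables do not carry over. Pictures are saved under pics/ and viewed, about 8 in all and at most 12, crops included, and the job is handed in when it is done.

```bash
mkdir -p pics; ls; python3 - <<'E'
from plant import bot
import cv2,numpy as np
np.set_printoptions(precision=5,suppress=True)
s=bot.read_state();print(s['t'],s['tcp_pos'],s['eef_rot'],s['width'])
for n in('scene','top','wrist'):
    print(n,bot.get_calibration(n))
for n in('scene','top'):
    im=bot.camera(n);cv2.imwrite(f'pics/{n}0.png',im[:,:,::-1])
E
```

```text
pics
0.0 [ 258.16638 -623.15008  225.59519] [-0.19507  0.98079  0.00082 -0.00023] 87.54548354835583
scene {'fx': 514.7974376085947, 'fy': 514.7974376085947, 'cx': 317.6020845933672, 'cy': 198.5620450592346, 'view': array([[   -0.71511,     0.699  ,    -0.00311,   410.15629],
       [   -0.50415,    -0.51268,     0.69497,   193.8069 ],
       [    0.4842 ,     0.49855,     0.71903, -1697.30464],
       [    0.     ,     0.     ,     0.     ,     1.     ]])}
top {'fx': 506.7554430482606, 'fy': 506.7554430482606, 'cx': 319.5336725343142, 'cy': 196.27374503847352, 'view': array([[   -0.02506,    -0.99968,    -0.003  ,   -10.82744],
       [    0.99326,    -0.02524,     0.11317,  -571.27834],
       [   -0.11321,    -0.00015,     0.99357, -1529.22244],
       [    0.     ,     0.     ,     0.     ,     1.     ]])}
wrist {'fx': 351.72713886079765, 'fy': 351.72713886079765, 'cx': 324.23951090499475, 'cy': 196.1396033947966, 'T_tool_cam': array([[   0.00036,    0.9514 ,    0.30797,   83.83294],
       [   1.     ,   -0.00079,    0.00128,    0.05935],
       [   0.00146,    0.30797,   -0.9514 , -158.85514],
       [   0.     ,    0.     ,    0.     ,    1.     ]])}
```

View pics/top0.png

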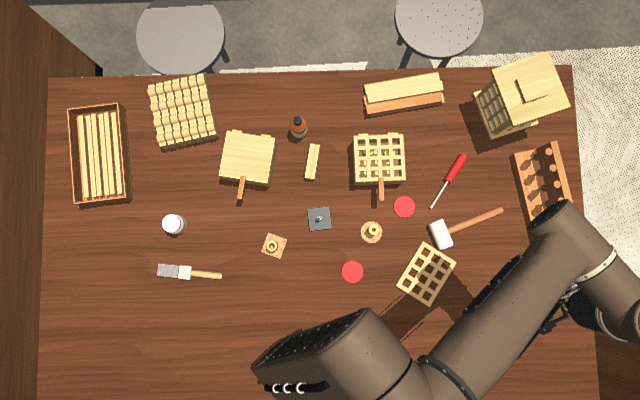

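View pics/scene0.png

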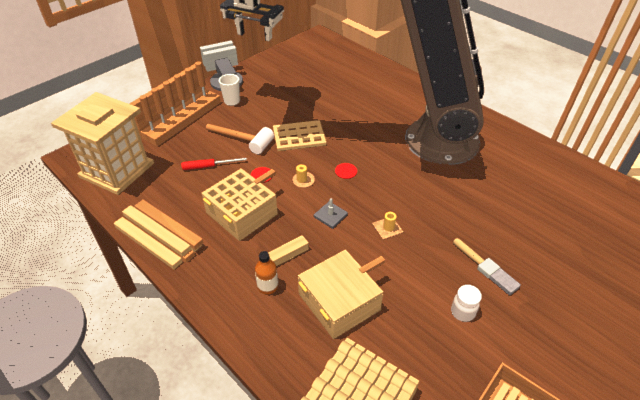

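Top view: the square pad with its sleeve is at (273,245), the round cork pad with the other sleeve at (372,232), and the gauge at (320,219). The plain box is at (248,158) and the lattice box at (379,160). The red discs at (404,206) and (352,272) are the look-alikes. I'll enlarge this area.

```bash
cat > h.py <<'E'
import numpy as np,cv2
from scipy.spatial.transform import Rotation as R
from plant import bot
np.set_printoptions(precision=2,suppress=True)
def ray(name,uv,T=None):
    c=bot.get_calibration(name)
    d=np.array([(uv[0]-c['cx'])/c['fx'],-(uv[1]-c['cy'])/c['fy'],-1.])
    M=np.linalg.inv(c['view']) if T is None else T@c['T_tool_cam']
    return M[:3,3],M[:3,:3]@d
def atz(name,uv,z,T=None):
    o,d=ray(name,uv,T); return o+d*(z-o[2])/d[2]
def proj(name,p,T=None):
    c=bot.get_calibration(name)
    M=c['view'] if T is None else np.linalg.inv(T@c['T_tool_cam'])
    q=M[:3,:3]@np.array(p,float)+M[:3,3]
    return np.array([c['cx']-c['fx']*q[0]/q[2],c['cy']+c['fy']*q[1]/q[2]])
def tool():
    s=bot.read_state();T=np.eye(4);T[:3,:3]=R.from_quat(s['eef_rot']).as_matrix();T[:3,3]=s['tcp_pos'];return T
def down(yaw): # tool y axis (jaw) along world angle yaw, tool z down
    y=np.array([np.cos(yaw),np.sin(yaw),0]);z=np.array([0,0,-1.]);x=np.cross(y,z)
    return R.from_matrix(np.c_[x,y,z]).as_quat()
E
python3 - <<'E'
from h import *
im=cv2.imread('pics/top0.png')[125:260,215:415]
cv2.imwrite('pics/topc.png',cv2.resize(im,None,fx=4,fy=4,interpolation=cv2.INTER_CUBIC))
for n,uv,z in [('sq',(274,245),53),('rnd',(373,230.5),53),('tip',(320,218),72),('foot',(319.5,219),12)]:print(n,atz('top',uv,z))
E
```

```text
sq [424.46 115.4   53.  ]
rnd [ 460.5  -183.87   53.  ]
tip [500.95 -25.    72.  ]
foot [502.12 -23.35  12.  ]
```

View pics/topc.png

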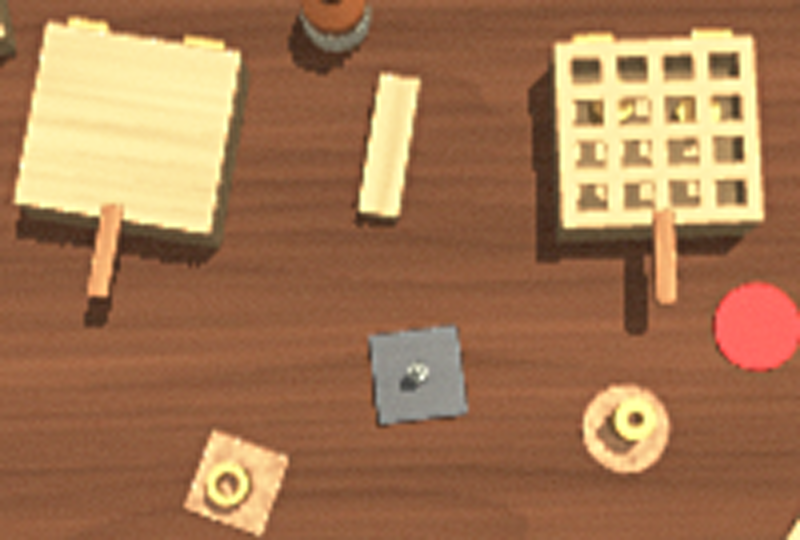

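Enlarged, in crop pixels: the cork square pad with its sleeve ring is at (227,485), and the pin tip is at (419,371). The round cork pad is at (627,428), with the red disc at (757,326) separate from it. The plain tongue runs (112,207)–(98,297) and the lattice tongue (664,210)–(667,302). The sleeve on the square cork pad is the one to test. Next I'll look from close up with the wrist camera.

```bash
python3 - <<'E'
from h import *
f=lambda x,y:(215+(x+.5)/4-.5,125+(y+.5)/4-.5)
for n,c,z in [('sleeve',(227,485),53),('sqpad',(237,483),5),('tip',(419,371),72),('foot',(418,375),12),('rpad',(627,428),5),('rsl',(634,420),53),
 ('pl0',(112,207),84.5),('pl1',(98,297),84.5),('la0',(664,210),84.5),('la1',(667,302),84.5)]:print(n,atz('top',f(*c),z))
q=down(np.pi/2)
ims=[]
for p in [(435,117,190),(500,-22,190)]:
    bot.move_ptp(p,q); bot.pause(.2)
    T=tool(); im=bot.camera('wrist'); n=len(ims); np.save(f'pics/T{n}.npy',T); cv2.imwrite(f'pics/w{n}.png',im[:,:,::-1]);ims.append(im[:,:,::-1])
    print(bot.read_state()['t'],T[:3,3])
cv2.imwrite('pics/w01.png',np.vstack([cv2.resize(i,(480,300),interpolation=cv2.INTER_AREA) for i in ims]))
E
```

```text
sleeve [422.04 123.34  53.  ]
sqpad [424.26 120.23   5.  ]
tip [502.87 -23.18  72.  ]
foot [504.1  -22.24  12.  ]
rpad [ 459.22 -183.66    5.  ]
rsl [ 463.12 -184.35   53.  ]
pl0 [630.66 203.36  84.5 ]
pl1 [563.18 214.32  84.5 ]
la0 [ 617.85 -209.29   84.5 ]
la1 [ 548.69 -208.85   84.5 ]
3.0417 [435.15 116.69 189.96]
3.95 [499.9  -21.22 190.17]
```

View pics/w01.png

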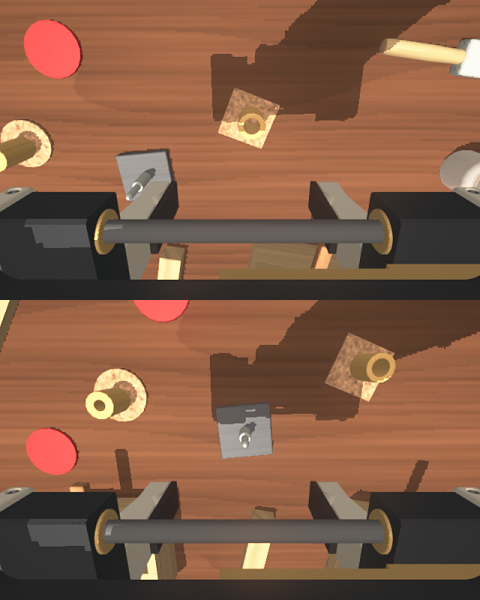

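Wrist views: the square-pad sleeve's top ring is at about (252,125) in the upper half, and the pin tip is at about (243,440) in the stacked picture, both clear of the fingers. I'll enlarge both for precise pixels.

```bash
python3 - <<'E'
from h import *
a=cv2.imread('pics/w0.png')[105:205,280:380]; b=cv2.imread('pics/w1.png')[125:225,280:380]
cv2.imwrite('pics/w01c.png',cv2.resize(np.hstack([a,b]),None,fx=4,fy=4,interpolation=cv2.INTER_CUBIC))
E
```

```text
(no output)
```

View pics/w01c.png

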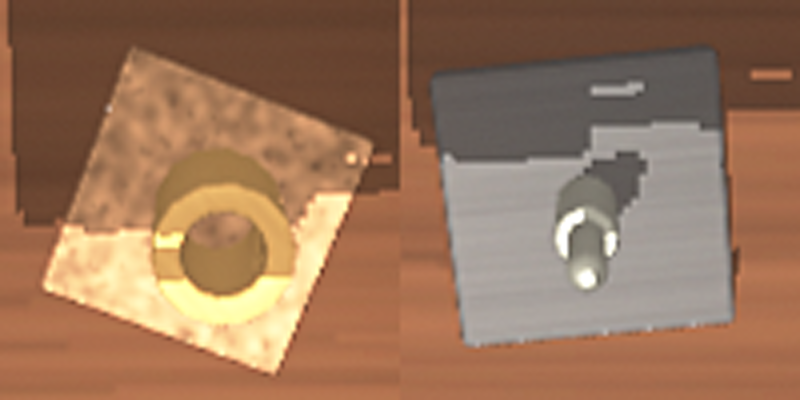

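```bash
python3 - <<'E'
from h import *
T0,T1=np.load('pics/T0.npy'),np.load('pics/T1.npy')
g=lambda x,y,o:(280+o+(x+.5)/4-.5,(105 if o==0 else 125)+(y+.5)/4-.5)
print('sleeve top',atz('wrist',g(225,254,0),53,T0))
print('pad corners',c:=np.array([atz('wrist',g(*p,0),5,T0)for p in[(133,47),(373,147),(275,375),(43,290)]]),c.mean(0))
print('tip',atz('wrist',g(187,277,1)-np.array([1,0]),72,T1))
h=lambda x,y:(280+(x-400+.5)/4-.5,125+(y+.5)/4-.5)
print('tip',atz('wrist',h(587,277),72,T1),'step',atz('wrist',h(587,233),42,T1))
c=np.array([atz('wrist',h(*p),12,T1)for p in[(433,75),(717,47),(735,322),(467,345)]])
print('foot',c,c.mean(0),np.linalg.norm(np.roll(c,1,0)-c,axis=1))
print(bot.solve_ik((424,121,20),down(np.pi/2)))
E
```

```text
sleeve top [421.82 126.44  53.  ]
pad corners [[382.5  105.47   5.  ]
 [406.46 163.9    5.  ]
 [465.19 141.17   5.  ]
 [442.59  82.12   5.  ]] [424.18 123.16   5.  ]
tip [503.95 -19.67  72.  ]
tip [503.95 -19.67  72.  ] step [503.02 -19.54  42.  ]
foot [[472.19 -56.51  12.  ]
 [465.35  11.47  12.  ]
 [534.91  18.28  12.  ]
 [541.29 -49.92  12.  ]] [503.44 -19.17  12.  ] [69.42 68.33 69.89 68.49]
[ 0.73  0.23 -0.75 -0.   -0.59 -2.3 ]
```

```bash
python3 - <<'E'
from h import *
q=down(np.pi/2)
bot.move_ptp((422,125,110),q); bot.line_to((422,125,23),120)
bot.move_gripper(20,20); print('w',bot.read_state()['width'])
bot.line_to((422,125,125),150)
bot.line_to((503.6,-19.4,125),200); bot.line_to((503.6,-19.4,105),60);bot.pause(.3)
s=bot.read_state();print(s['t'],s['tcp_pos'],s['width'],s['contact_force'])
T=tool();np.save('pics/T2.npy',T)
w=bot.camera('wrist')[:,:,::-1];sc=bot.camera('scene')[:,:,::-1]
cv2.imwrite('pics/w2.png',w);cv2.imwrite('pics/s2.png',sc)
print(proj('scene',(503.5,-19.5,72)),proj('wrist',(503.5,-19.5,72),T))
a=cv2.resize(w[100:260,220:420],(600,480),interpolation=cv2.INTER_CUBIC)
u,v=proj('scene',(503.5,-19.5,90)).astype(int)
b=cv2.resize(sc[v-60:v+60,u-25:u+25],(200,480),interpolation=cv2.INTER_CUBIC);print(u,v)
cv2.imwrite('pics/c2.png',np.hstack([a,b]))
E
```

```text
w 31.062897834283262
9.125 [503.75 -19.38 105.22] 30.820051924145048 [ 0.5  -0.34 -0.38]
[330.82 198.56] [324.2  230.33]
330 193
```

View pics/c2.png

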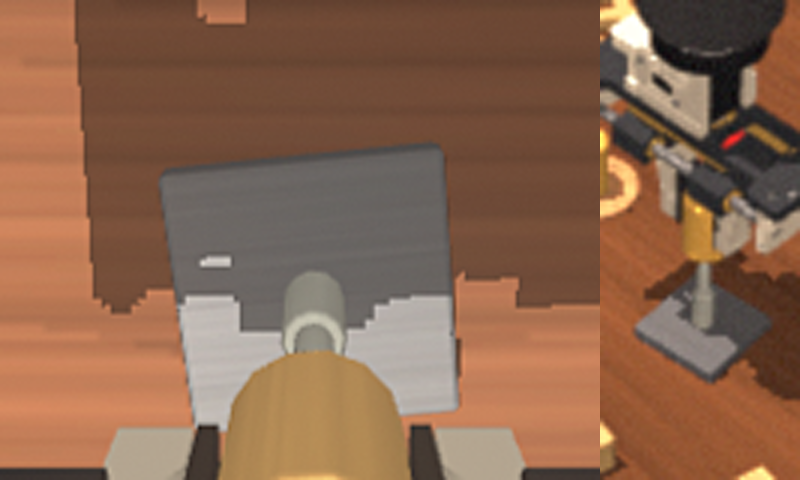

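The pin and sleeve columns agree in the wrist view (about 314 against 317 in the crop). The sleeve's near bottom edge is at crop row 350. I'll get its in-hand x offset from that row, correct for it, and lower with force checks.

```bash
python3 - <<'E'
from h import *
T=np.load('pics/T2.npy')
for r in (348,350,352):
  uv=(220+317/3,100+(r+.5)/3-.5)
  for zb in (86,88): print(r,zb,atz('wrist',uv,zb,T)+[16,0,0])
print('shoulder near edge',atz('wrist',(220+314.5/3,100+313/3),42,T)+[7.5,0,0], 'mid',atz('wrist',(220+314.5/3,100+337/3),42,T))
E
```

```text
348 86 [504.77 -18.69  86.  ]
348 88 [503.99 -18.7   88.  ]
350 86 [505.15 -18.69  86.  ]
350 88 [504.38 -18.69  88.  ]
352 86 [505.54 -18.69  86.  ]
352 88 [504.76 -18.69  88.  ]
shoulder near edge [505.19 -19.13  42.  ] mid [503.41 -19.12  42.  ]
```

```bash
python3 - <<'E'
from h import *
x,y=503.1,-19.6
bot.line_to((x,y,105),60); bot.pause(.1)
f0=np.array(bot.read_state()['contact_force'])
for z in [94,86,78,70,64]+list(range(61,31,-3)):
    bot.line_to((x,y,z),50)
    s=bot.read_state();f=np.array(s['contact_force'])-f0;print(z,f,s['tcp_pos'])
    if np.linalg.norm(f)>6: print('STOP');break
print(s['t'])
E
```

```text
94 [ 0.59 -0.11  0.97] [502.7  -19.74  93.4 ]
86 [-0.65 -0.62 -0.21] [502.81 -19.7   85.57]
78 [ 0.89 -1.04  1.44] [502.79 -19.71  77.6 ]
70 [-0.01 -0.1   0.46] [502.79 -19.72  69.59]
64 [ 0.14 -1.24  0.46] [502.81 -19.68  63.62]
61 [ 0.62 -0.92  0.21] [503.01 -19.64  60.86]
58 [ 1.22 -0.55  1.57] [502.97 -19.63  57.82]
55 [ 0.41 -1.04  1.06] [502.92 -19.63  54.77]
52 [ 1.14 -1.28  1.02] [502.97 -19.63  51.79]
49 [ 0.7  -0.66  1.43] [502.92 -19.67  48.79]
46 [ 0.96 -0.48  0.14] [502.94 -19.65  45.78]
43 [ 0.58 -0.63  0.58] [502.92 -19.66  42.78]
40 [-0.13 -1.46  0.24] [502.91 -19.64  39.77]
37 [0.25 0.34 0.77] [502.94 -19.66  36.79]
34 [-0.7  -1.29  0.36] [502.93 -19.66  33.79]
13.6333
```

No contact at the step, so the sleeve is wide, which is a pass. I'll release it, retreat, and look at the pin and the lattice tongue.

```bash
python3 - <<'E'
from h import *
x,y=503.1,-19.6
bot.line_to((x,y,31.8),30)
bot.move_gripper(86); bot.line_to((x,y,130),150)
bot.line_to((x,y,190),200)
bot.move_ptp((562,-205,190),down(np.pi/2)); bot.pause(.2)
T=tool();np.save('pics/T3.npy',T)
w=bot.camera('wrist')[:,:,::-1];tp=bot.camera('top')[:,:,::-1];sc=bot.camera('scene')[:,:,::-1]
cv2.imwrite('pics/w3.png',w)
u,v=proj('scene',(503.5,-19.5,40)).astype(int)
u2,v2=proj('wrist',(569,-206,84),T).astype(int);print(u2,v2,u,v,bot.read_state()['t'])
a=w[v2-60:v2+60,u2-40:u2+60]; b=sc[v-30:v+30,u-25:u+25]
print(a.shape)
cv2.imwrite('pics/c3.png',np.hstack([cv2.resize(a,(400,480),interpolation=cv2.INTER_CUBIC),cv2.resize(b,(400,480),interpolation=cv2.INTER_CUBIC)]))
E
```

```text
322 202 330 206 17.3333
(120, 100, 3)
```

View pics/c3.png

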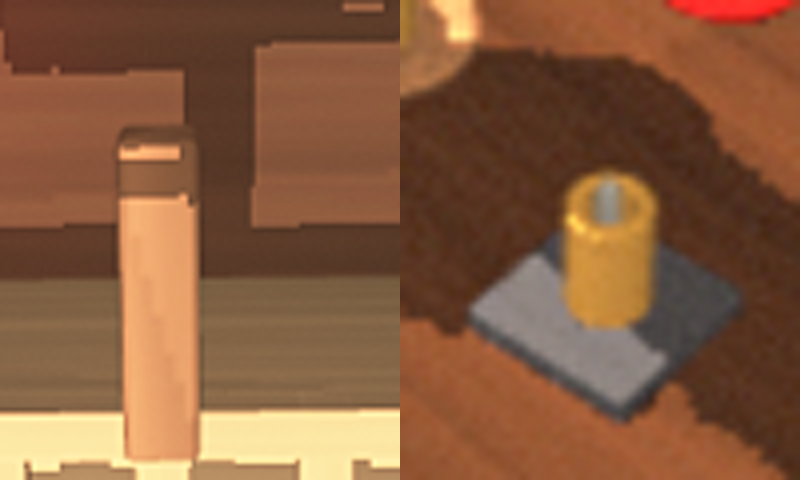

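The right-hand crop shows the sleeve down on the foot with the pin tip inside it. The left-hand crop shows the tongue's end edge at about (158,145), and it meets the lid front at about (161,410).

```bash
python3 - <<'E'
from h import *
T=np.load('pics/T3.npy')
h=lambda x,y:(282+(x+.5)/4-.5,142+(y+.5)/4-.5)
e=atz('wrist',h(158,145),84.5,T);b=atz('wrist',h(161.5,410),84.5,T);f=atz('wrist',h(161,410),80,T)
w=atz('wrist',h(119,200),84.5,T)-atz('wrist',h(198,200),84.5,T)
d=(b-e)/np.linalg.norm(b-e);g=e+20*d
print(e,b,f,w,d,g)
yaw=np.arctan2(d[1],d[0]);print('yaw',yaw)
q=down(np.pi/2+yaw)
bot.move_gripper(50)
bot.line_to((g[0],g[1],120),150,ori=q); bot.line_to((g[0],g[1],58.5),80)
bot.move_gripper(8,30); s=bot.read_state();print(s['width'],s['t'],s['tcp_pos'],s['contact_force'])
np.save('pics/g.npy',np.r_[g[:2],yaw])
E
```

```text
[ 548.9  -206.74   84.5 ] [ 605.51 -206.07   84.5 ] [ 607.68 -206.21   80.  ] [  0.03 -15.54   0.  ] [1.   0.01 0.  ] [ 568.89 -206.5    84.5 ]
yaw 0.011773955886895544
15.726682645407303 20.3167 [ 568.93 -206.52   58.62] [-1.14 -0.24  1.16]
```

```bash
python3 - <<'E'
from h import *
gx,gy,yaw=np.load('pics/g.npy'); c,s_=np.cos(yaw),np.sin(yaw)
for th in np.linspace(0,.785,11)[1:]:
    r=180*(1-np.cos(th))
    bot.line_to((gx+r*c,gy+r*s_,58.5+180*np.sin(th)),60)
    s=bot.read_state();print(round(th,2),s['contact_force'],s['width'])
    if np.linalg.norm(s['contact_force'])>35: print('STOP');break
bot.pause(.5)
s=bot.read_state();print(s['t'],s['tcp_pos'],s['contact_force'],s['width'])
sc=bot.camera('scene')[:,:,::-1]; tp=bot.camera('top')[:,:,::-1]
cv2.imwrite('pics/s4.png',sc);cv2.imwrite('pics/t4.png',tp)
cv2.imwrite('pics/c4.png',np.hstack([cv2.resize(sc[90:340,170:420],(400,400)),cv2.resize(tp[100:300,200:400],(400,400))]))
print(proj('scene',(gx+180-127.3,gy,77.5+127.3)),proj('scene',(gx+180,gy,77.5)))
E
```

```text
0.08 [ 3.65 -0.86 -2.58] 15.541299580478494
0.16 [ 5.69 -0.84 -3.53] 16.12643525328094
0.24 [ 6.39 -0.9  -3.45] 15.868009403333643
0.31 [ 6.73 -1.5  -4.66] 15.752581499094916
0.39 [ 7.76 -1.12 -5.37] 15.895797203658468
0.47 [ 8.16 -2.1  -7.1 ] 15.330217305426315
0.55 [ 9.22 -1.58 -7.67] 15.651607095312634
0.63 [ 6.93 -2.29 -7.54] 15.967921253438456
0.71 [ 7.32 -2.05 -7.18] 15.581584650043542
0.78 [ 6.14 -2.57 -8.27] 15.953863889215336
24.65 [ 621.51 -205.82  183.8 ] [ 6.42 -2.43 -9.04] 16.027164158202964
[249.32 149.59] [217.03 207.51]
```

View pics/c4.png

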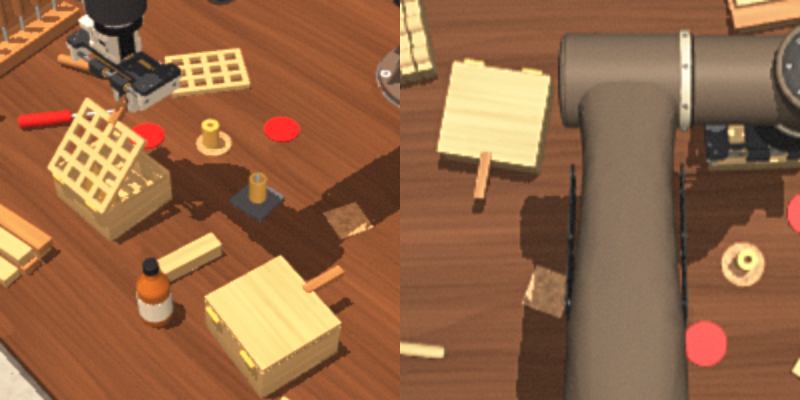

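The scene crop shows the lattice lid open and held. The sleeve is on the pin, the other is on the round pad, and the plain lid is shut. I'll check the lid angle against its front corners, at crop pixels about (88,100) and (145,146).

```bash
python3 - <<'E'
from h import *
gx,gy,yaw=np.load('pics/g.npy')
for th in (.6,.7,.785,.87,.95):
    out=[]
    for y in (-75,75):
        for n in (-2.5,):
            L=140
            x=gx+180-L*np.cos(th)-n*-np.sin(th)*-1; z=77.5+L*np.sin(th)+n*np.cos(th)
            out.append((proj('scene',(x,gy+y,z))-[170,90])*1.6)
    print(th,*out)
E
python3 -c "
import cv2;i=cv2.imread('pics/s4.png')[135:225,190:290];cv2.imwrite('pics/c5.png',cv2.resize(i,(800,600)[:2] and (660,594),interpolation=cv2.INTER_CUBIC))"
```

```text
0.6 [ 96.28 100.88] [152.74 143.94]
0.7 [91.41 98.2 ] [148.11 141.52]
0.785 [86.86 96.43] [143.75 139.98]
0.87 [81.96 95.14] [139.02 138.95]
0.95 [77.06 94.38] [134.25 138.47]
```

View pics/c5.png

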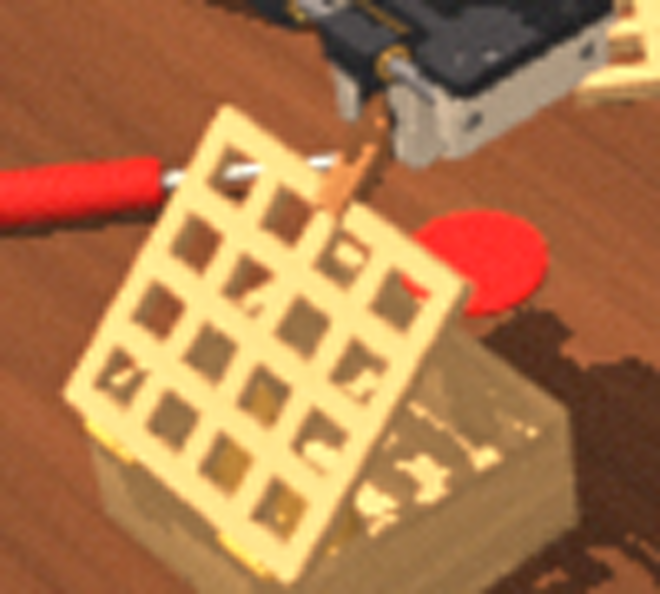

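The front corners come out at (87.3,97.5) and (144.7,141.1) in the same crop coordinates. Both fit an angle of about 0.77 rad, within tolerance, so I'm handing in.

```bash
python3 - <<'E'
from h import *
s=bot.read_state();print(s['t'],s['contact_force'],s['width']);bot.close_job()
E
```

```text
24.75 [ 6.4  -2.3  -8.33] 15.785762338836204
the job is handed in; nothing more can be done
```

The sleeve from the square pad passed: it slid right down the gauge pin to the foot with no resistance at the step, and I left it there. I then opened the lattice-lid box and handed the job in at 24.75 s with the gripper still holding the lid.

**Sleeve:** the picture after release shows it resting upright on the foot, and the later picture still shows it there. I lowered it on the pin to about 2 mm above the foot before letting go.

**Lid:** its front corners in the picture give about 0.77 rad, and the arm's own position gives the same. The fingers stand at about 16 mm, the tongue's width, and carry a load of about 8–9 N.

**Everything else:** the last pictures show the plain lid shut and the other sleeve on the round pad. The things near the boxes looked undisturbed. I did not measure every bystander's position, and the arm hid part of the last top view.

**Disagreement:** the top and wrist cameras differed by about 3 mm in y. I went by the wrist camera, and both grasps and the fit on the pin worked with it.

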